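# Unlock the tag detacher, bin the released tag, lock it again

## Task

A yellow security tag is shut in the cradle of the grey tag detacher on the shop counter. Turn the detacher's red-knobbed handle all the way open to its stop while the tag still lies in the cradle, then take the tag out and drop it into the wire basket with the other used tags, leaving the handle open meanwhile. Finally turn the handle all the way back to its closed stop, leaving the other things on the counter where they stand.

Things in the scene. Friction and masses are not known exactly. Their poses are not given: they have to be found in the camera images.
- detacher: Grey steel block screwed to the counter: spans x -65 to 65, y -70 to 115 mm, 30 mm high. Origin: on the counter, below the centre of the tag cradle; z up. The handle's pivot post (26 mm across, its hub 30 mm, top 73 mm above the counter) stands at x = 0, y = 85 mm. Closed, the handle lies along the detacher's -y, over the tag; open, it points along its +x.
- cradle (a point): Centre of the cradle floor on top of the detacher, 30 mm above the counter. The cradle is a pocket 68 mm (detacher x) x 36 mm (detacher y) with a dark lip only 5 mm high and 4 mm thick all round, which holds the foot of the tag. Axes as the detacher's.
- handle (a joint): Handle angle, rad: 0 = closed stop (bar over the tag, which cannot be lifted), 1.571 = open stop; grows counter-clockwise from above. Starts at 0 to 0.12. Stays where it is left; pivot friction needs about 2 N at the knob. Steel bar 18 mm wide, 60 to 70 mm above the counter (6 mm over the tag), reaching 135 mm from the pivot.
- handle_grip (a point): Point on the axis of the red knob, an upright plastic cylinder 22 mm across on the handle's bar, 130 mm from the pivot axis, spanning 70 to 118 mm above the counter. The point is 100 mm above the counter. Turns with the handle; its -y axis points from pivot to knob. The knob can be pinched from above or pushed.
- handle_hinge (a point): Fixed point on the handle's vertical pivot axis, 70 mm above the counter. Axes as the detacher's.
- tag: The security tag to be taken out: yellow plastic, 62 (its x) x 32 (its y) x 18 mm high, with a round button 24 mm across and 6 mm high on top (24 mm in all), about 30 g. Origin: centre of its underside, at first on the cradle floor with its x along the detacher's x; z up. Pinched across its 32 mm width, above the 5 mm lip.
- basket: Wire basket of bright steel, loose, about 0.6 kg: 190 (its x) x 150 (its y) x 80 mm high outside, walls and floor 4 mm, open at the top. Origin: centre of its underside on the counter; z up. Stands to the left or to the right of the detacher, with two used tags on its floor.
- used_tag_a: A used yellow tag, same as the tag, lying in the wire basket (near its -x end). Origin: centre of its underside.
- used_tag_b: A second used yellow tag lying in the wire basket (near its +x end). Origin: centre of its underside.
- tray: Bystander: open wooden tray 180 x 140 x 55 mm high holding white and blue discs, on the side of the detacher where the basket is not. Origin: centre of its underside.
- spray_bottle: Bystander: pink spray bottle with blue trigger head, 80 mm diameter, 220 mm tall. Origin: centre of its underside.
- tape_dispenser: Bystander: black desk tape dispenser 55 x 130 mm, 57 mm high. Origin: centre of its underside.
- button_jar: Bystander: green glass jar with brass lid, 64 mm diameter, 65 mm high. Origin: centre of its underside.
- gift_box: Bystander: red gift box with pale lid, 104 x 104 x 95 mm high. Origin: centre of its underside.
- label_roll: Bystander: standing roll of white paper labels, 50 mm diameter, 30 mm high. Origin: centre of its underside.
There are look-alikes about, which are no part of the job. Leave any green or turquoise look-alike of the detacher alone.

How it is judged:
On the way, in this order (a step that is already met when the one before it is completed fails the run):
1. the handle is turned to its open stop (above 1.48 rad) with the tag still in the cradle (value of joint handle above 1.48 rad and distance between tag and cradle below 0.02 m), for 0.2 s.
2. the tag lies released in the wire basket, the handle still open (above 1.3 rad) (x of tag in the frame of basket between -0.091 and 0.091 m and y of tag in the frame of basket between -0.071 and 0.071 m and z of tag in the frame of basket between -0.01 and 0.07 m and contact force between the fingers and tag below 0.1 N and linear speed of tag below 0.05 m/s and value of joint handle above 1.3 rad), for 0.2 s.
At the end, for the whole second after the job is handed in: The handle is back at its closed stop (within 0.09 rad), and the tag and both used tags lie at rest inside the wire basket, none of them above its rim (value of joint handle below 0.09 rad and x of tag in the frame of basket between -0.091 and 0.091 m and y of tag in the frame of basket between -0.071 and 0.071 m and z of tag in the frame of basket between -0.01 and 0.07 m and x of used_tag_a in the frame of basket between -0.091 and 0.091 m and y of used_tag_a in the frame of basket between -0.071 and 0.071 m and z of used_tag_a in the frame of basket between -0.01 and 0.07 m and x of used_tag_b in the frame of basket between -0.091 and 0.091 m and y of used_tag_b in the frame of basket between -0.071 and 0.071 m and z of used_tag_b in the frame of basket between -0.01 and 0.07 m and linear speed of tag below 0.02 m/s); the robot touches nothing.
It fails at once if a bystander (tray, spray bottle, tape dispenser, jar, gift box, label roll) is pushed more than 40 mm (distance of any of tray, spray_bottle, tape_dispenser, button_jar, gift_box, label_roll from where it was at the start of the episode above 0.04 m).
It fails at once if the spray bottle is knocked over (angle between spray_bottle's own z axis and vertical above 0.6 rad).
It fails at once if the wire basket is pushed more than 50 mm or tipped (distance of basket from where it was at the start of the episode above 0.05 m or angle between basket's own z axis and vertical above 0.35 rad).
It also fails if it takes over 72 s, if anything falls off the work surface, if the arm or the gripper's body presses on something with over 40 N, if the wrist force passes 120 N, or if a joint passes its speed limit or range.

## Robot

A 6-joint arm with a two-finger parallel gripper is mounted at the origin on the work surface. World frame = base frame: x ahead of the robot, y to its left, z up, the work surface at z = 0. Lengths are in m, angles in rad, forces in N, time in s.
With the tool pointing down it reaches from about 0.35 to 1 m from the base axis. Payload 7.1 kg.
Tool frame: the origin (TCP) lies between the finger pads; the fingertips stand 22 mm ahead of it and the grasp point (between the pads) lies 3 mm ahead of it; z points along the fingers, y is the line along which they close (so a half turn about z gives the same grasp; the last joint's range is limited). The gripper opens to 85 mm and grips with 20 to 120 N. Pads are 22 mm wide; open, the fingers measure 114 mm over their backs; the gripper's body (76 mm by 85 mm) begins 54 mm behind the grasp point. The pads swing forward as they close: fully open they stand 13 mm farther back than shut.
Start: joints at [1.261, 0.423, 1.63, -0, 1.089, -0.019], TCP at [0.179, 0.599, 0.253] pointing down, gripper open.
Joint ranges: [-3, 3], [-0.9, 2.11], [0.09, 2.58], [-1.31, 4.45], [0.11, 2.69], [-2.54, 2.54]. Speed limits (rad/s): [2.39, 2.39, 3.01, 3.14, 3.14, 3.14].

## Interface

Orientations are given as a rotation vector (axis times angle).
In Python, from rig import manip gives the robot as it stands. The module is installed in compiled form; this text tells all that it offers. Calls block until the motion is done:
- manip.move_to(position, orientation): joint-space move of the TCP to a pose.
- manip.servo_line(position, orientation=None, rate=0.15): straight line of the TCP; orientation=None keeps the orientation; rate is the mean speed in m/s.
- manip.set_joints(angles): joint-space move.
- manip.command_gripper(opening, f_grip=None): finger opening in m; f_grip is the grip in N (None keeps the last); returns when the fingers have stopped.
- manip.hold(seconds).
- manip.solve_ik(position, orientation): joint angles nearest the present ones, or None.
- manip.camera(name): name is "scene" or "top" or "wrist"; returns a dict with "image" (400x640x3 uint8, red, green, blue), "fx", "fy", "cx", "cy" (pixels), "k1" (the pictures are not rectified: a ray, as slopes to the right and down, at radius r is drawn at 1 + k1 r^2 times it, then the intrinsics apply), "cam_to_world" (4x4, takes a point from camera to world coordinates); the wrist camera has in their place "mount" (4x4, takes a point from camera to tool coordinates, whose origin is the TCP and whose axes are the flange's). Camera axes: x right, y down, z forward; pixel columns grow to the right and rows downward; lengths in m; the calibration is good to about 2 mm. A picture is of the moment at which its call begins: read the wrist's pose just before it. There is no depth.
A pose or a line that the arm cannot do raises manip.IKError and nothing moves.
- manip.sign_off(): hands the job in; it is judged then, once.
Readings, each from a call of its own:
- manip.get_time(): time.
- manip.get_joint_positions(): joint angles.
- manip.get_joint_vel(): joint speeds.
- manip.get_tau(): joint torques, N m.
- manip.get_position(): TCP position.
- manip.get_ee_rot(): TCP orientation.
- manip.get_contact_force(): force on the tool from outside, world axes, zero at the start.
- manip.get_torque(): the same for the moment, N m.
- manip.get_width(): finger opening in m.
- manip.get_grip_force(): force on a finger pad.
Only numpy, scipy, OpenCV 4.12 (cv2) and the standard library are available. Lean on these libraries where they do the work, as an engineer would, in place of code of your own. Each camera call takes 0.05 s, during which the arm holds its last target. There are 200 camera calls.

## Working session

There is one attempt and no reset: what is moved stays moved. The work goes in short steps, each a Python script; the robot and the scene stay as the last script left them, time stands still between calls to the robot, and variables do not carry over. Pictures are saved under pics/ and viewed, at most 10 in all, crops included, and the job is handed in when it is done.

```bash
mkdir -p pics; cat > h.py <<'E'
import numpy as np, cv2
from rig import manip
def shot(n,f):
    c=manip.camera(n); cv2.imwrite('pics/'+f+'.png',c['image'][:,:,::-1]); return c
def ray(c,u,v,T=None):
    T=np.array(c['cam_to_world'] if T is None else T)
    K=np.array([[c['fx'],0,c['cx']],[0,c['fy'],c['cy']],[0,0,1.]])
    d=np.array([(u-c['cx'])/c['fx'],(v-c['cy'])/c['fy']]); s=d.copy()
    for _ in range(20): s=d/(1+c['k1']*(s@s))
    return T[:3,3],T[:3,:3]@np.array([s[0],s[1],1])
def onz(c,u,v,z,T=None):
    o,d=ray(c,u,v,T); return o+d*(z-o[2])/d[2]
def proj(c,p):
    T=np.linalg.inv(np.array(c['cam_to_world'])); q=T[:3,:3]@np.array(p)+T[:3,3]
    s=q[:2]/q[2]; s=s*(1+c['k1']*(s@s)); return c['fx']*s[0]+c['cx'],c['fy']*s[1]+c['cy']
E
python3 - <<'E'
from h import *
import pickle
a=shot('scene','scene0');b=shot('top','top0');pickle.dump((a,b),open('c.pkl','wb'))
for c in(a,b):print(np.round(c['cam_to_world'],3),c['fx'],c['k1'])
E
```

```text
[[-0.654  0.624 -0.428  0.937]
 [ 0.757  0.541 -0.367  0.241]
 [ 0.003 -0.563 -0.826  0.903]
 [ 0.     0.     0.     1.   ]] 375.94654036330434 -0.09151520977480235
[[ 0.024 -0.984  0.178  0.274]
 [-0.999 -0.03  -0.026 -0.092]
 [ 0.031 -0.178 -0.984  1.267]
 [ 0.     0.     0.     1.   ]] 399.24549240914484 -0.07488074192995384
```

View pics/scene0.png

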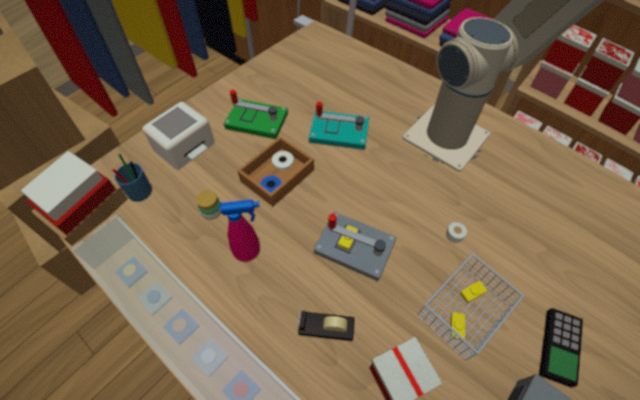

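View pics/top0.png

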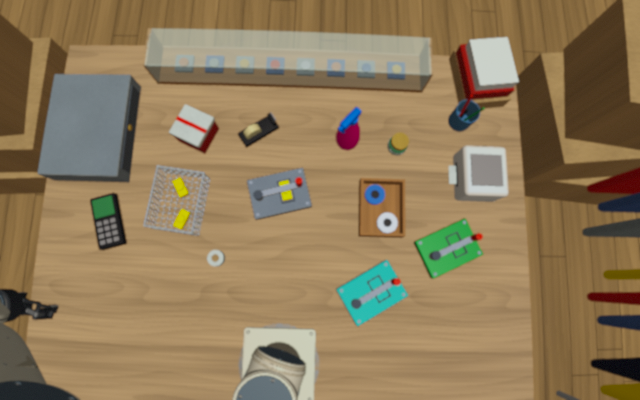

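The grey detacher is at top (280,194), with its red knob at (299,182), its pivot at (257,193) and a yellow tag under the bar. The look-alikes are turquoise at (372,292) and green at (449,247), both with empty cradles. Only the grey one fits the description. The basket is at (177,201) with two tags. Next I'll measure these and confirm with a crop.

```bash
python3 - <<'E'
from h import *
import pickle
a,b=pickle.load(open('c.pkl','rb'))
def blobs(c,lo,hi,box,mn=12):
    hsv=cv2.cvtColor(c['image'],cv2.COLOR_RGB2HSV); m=cv2.inRange(hsv,lo,hi); M=np.zeros_like(m); x0,y0,x1,y1=box; M[y0:y1,x0:x1]=m[y0:y1,x0:x1]
    n,l,s,ce=cv2.connectedComponentsWithStats(M); return M,[(np.round(ce[i],1),s[i].tolist()) for i in range(1,n) if s[i,4]>=mn]
for nm,c,B,BB in(('top',b,(240,160,320,225),(140,160,215,240)),('scene',a,(305,205,405,285),(415,250,530,360))):
    print(nm)
    for k,lo,hi in(('red',(0,150,90),(8,255,255)),('yel',(22,150,120),(35,255,255))):
        M,r=blobs(c,lo,hi,B); print(k)
        for ce,s in r: print(ce,s,np.round(onz(c,*ce,.118 if k=='red' else .05),3))
    M,r=blobs(c,(22,150,120),(35,255,255),BB)
    for ce,s in r: print('used',ce,s,np.round(onz(c,*ce,.02),3))
    # grey-blue plate
    M,r=blobs(c,(95,25,60),(130,120,170),B,100)
    M=cv2.morphologyEx(M,cv2.MORPH_CLOSE,np.ones((9,9)))
    k=max(cv2.findContours(M,0,2)[0],key=cv2.contourArea); q=cv2.boxPoints(cv2.minAreaRect(k))
    P=np.array([onz(c,*x,.03)[:2] for x in q]); print('plate',q.round(1).tolist(),P.round(3).tolist(),P.mean(0).round(3),np.linalg.norm(np.diff(P,axis=0),axis=1).round(3))
x=b['image'][155:245,140:325,::-1]; y=a['image'][205:365,305:530,::-1]
x=cv2.resize(x,(740,360),interpolation=2); cv2.imwrite('pics/cropt.png',x)
cv2.imwrite('pics/crops.png',cv2.resize(y,(788,560),interpolation=2))
E
```

```text
top
red
[298.5 181.2] [296, 178, 6, 8, 37] [ 0.544 -0.046  0.118]
yel
[283.5 182.1] [279, 180, 10, 5, 35] [0.555 0.003 0.05 ]
[286.3 195.2] [281, 191, 11, 10, 84] [ 0.514 -0.007  0.05 ]
used [180.  187.2] [172, 177, 16, 21, 195] [0.536 0.336 0.02 ]
used [181.1 218.7] [173, 209, 17, 20, 210] [0.434 0.323 0.02 ]
plate [[247.10000610351562, 180.89999389648438], [301.5, 168.39999389648438], [310.0, 205.1999969482422], [255.60000610351562, 217.6999969482422]] [[0.56, 0.12], [0.607, -0.05], [0.488, -0.081], [0.443, 0.087]] [0.525 0.019] [0.177 0.122 0.174]
scene
red
[331.6 218.7] [329, 213, 7, 15, 65] [ 0.555 -0.041  0.118]
yel
[351.6 228.4] [346, 226, 12, 6, 30] [ 0.511 -0.008  0.05 ]
[345.1 242. ] [338, 236, 15, 13, 129] [0.553 0.004 0.05 ]
used [473.5 290.9] [461, 281, 26, 21, 302] [0.438 0.324 0.02 ]
used [458.3 322.7] [451, 313, 15, 25, 256] [0.532 0.335 0.02 ]
plate [[314.70001220703125, 249.1999969482422], [330.29998779296875, 211.3000030517578], [394.20001220703125, 237.60000610351562], [378.6000061035156, 275.5]] [[0.611, -0.047], [0.496, -0.091], [0.449, 0.089], [0.563, 0.12]] [0.53  0.018] [0.123 0.186 0.118]
```

View pics/cropt.png

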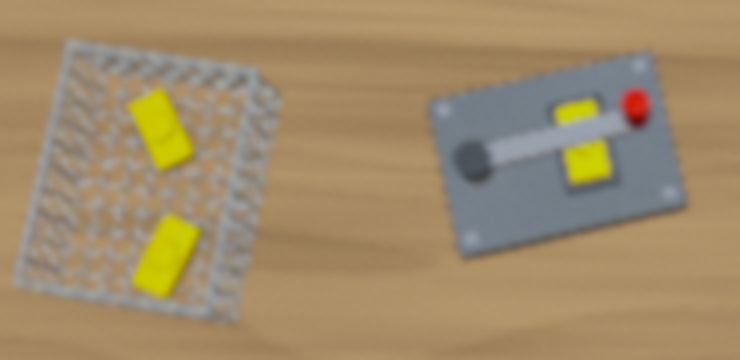

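View pics/crops.png

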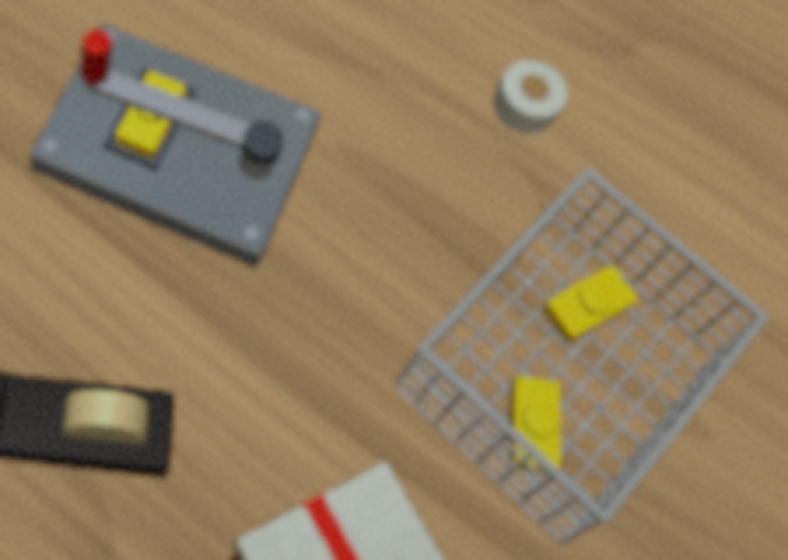

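Both views agree on the grey detacher: its plate measures about 0.177 x 0.122 m, where the spec is 0.185 x 0.130. Only this one holds a yellow tag under the bar, so it's the target. Next I'll compute the frames, check IK along the arc, and measure the basket from its rim corners.

```bash
cat >> h.py <<'E'
from scipy.spatial.transform import Rotation as Ro
YAW=.263; O=np.array([.533,-.003])
ex=np.array([np.cos(YAW),np.sin(YAW)]); ey=np.array([-ex[1],ex[0]]); PIV=O+.085*ey
def down(a):  # tool y (closing line) at world angle a
    y=np.array([np.cos(a),np.sin(a),0]);z=np.array([0,0,-1.]);return Ro.from_matrix(np.c_[np.cross(y,z),y,z]).as_rotvec()
def knob(q,z): 
    b=YAW-np.pi/2+q; return np.r_[PIV+.13*np.array([np.cos(b),np.sin(b)]),z]
E
python3 - <<'E'
from h import *
import pickle
a,b=pickle.load(open('c.pkl','rb'))
q=[(157.5,165.8),(204,173),(193.3,233.2),(144.3,226)]
P=np.array([onz(b,*x,.08)[:2] for x in q]);print('basket',P.round(3).tolist(),P.mean(0),np.linalg.norm(P-np.roll(P,-1,0),axis=1))
q=[(305+590/3.5,205+175/3.5),(305+762/3.5,205+318/3.5),(305+605/3.5,205+518/3.5),(305+424/3.5,205+350/3.5)]
P=np.array([onz(a,*x,.08)[:2] for x in q]);print('basket',P.round(3).tolist(),P.mean(0),np.linalg.norm(P-np.roll(P,-1,0),axis=1))
# knob top triangulation: pick top-of-knob pixel centres
o1,d1=ray(b,298.8,180.5);o2,d2=ray(a,305+97/3.5,205+38/3.5)
s=np.linalg.lstsq(np.c_[d1,-d2],o2-o1,rcond=None)[0];print('knob',o1+s[0]*d1,o2+s[1]*d2,knob(0,.118),knob(.06,.118))
for px in((257.5,192),):print('pivot',onz(b,*px,.073),PIV)
print('pivot s',onz(a,305+263/3.5,205+138/3.5,.073))
for s in(0,np.pi):
  for t in(0,.8,1.571):
    j=manip.solve_ik(knob(t,.105),down(YAW+t+s));print(s,t,None if j is None else np.round(j,2))
  for k in (np.pi/2,):
    j=manip.solve_ik([*O,.058],down(YAW+k+s));print('tag',None if j is None else np.round(j,2))
print(manip.get_ee_rot(),manip.get_time())
E
```

```text
basket [[0.588, 0.391], [0.569, 0.245], [0.384, 0.263], [0.401, 0.413]] [0.4857629 0.328034 ] [0.14715674 0.18590001 0.15081895 0.18821305]
basket [[0.389, 0.274], [0.407, 0.416], [0.59, 0.395], [0.572, 0.251]] [0.48963378 0.33406935] [0.14292642 0.18387123 0.14469585 0.18409059]
knob [ 0.54628763 -0.046676    0.11537521] [ 0.54560708 -0.04543733  0.11526247] [ 0.54469904 -0.04645265  0.118     ] [ 0.55216549 -0.04420015  0.118     ]
pivot [0.51650558 0.07933413 0.073     ] [0.51090182 0.07907722]
pivot s [0.51169522 0.08082723 0.073     ]
0 0 [-0.11  0.53  1.89 -0.    0.72 -0.37]
0 0.8 [ 0.01  0.61  1.71 -0.    0.82 -1.06]
0 1.571 [ 0.16  0.64  1.66 -0.    0.84 -1.68]
tag [-0.03  0.6   1.93 -0.    0.61 -1.86]
3.141592653589793 0 None
3.141592653589793 0.8 [ 0.01  0.61  1.71 -0.    0.82  2.08]
3.141592653589793 1.571 [ 0.16  0.64  1.66 -0.    0.84  1.46]
tag [-0.03  0.6   1.93 -0.    0.61  1.28]
[-4.55133250e-01 -3.10818451e+00  2.12704116e-03] 0.1
```

Basket centre is (0.487,0.331) and the triangulated knob top (0.546,-0.046,0.115) matches the model, with the handle near 0. I'll pinch the knob and turn it now.

```bash
cat >> h.py <<'E'
def turn(q0,q1,n=6,off=0):
    for q in np.linspace(q0,q1,n+1)[1:]:
        manip.servo_line(knob(q,.105),down(YAW+q+off),rate=.12)
        print(round(q,2),np.round(manip.get_contact_force(),1),round(manip.get_width(),4))
E
python3 - <<'E'
from h import *
manip.command_gripper(.06,25)
manip.move_to(knob(0.01,.2),down(YAW))
manip.servo_line(knob(0.01,.105),rate=.15)
print(manip.get_contact_force())
manip.command_gripper(0.0,25)
print('w',manip.get_width(),manip.get_grip_force(),manip.get_contact_force())
if manip.get_width()>.015: turn(0.01,1.575)
print(manip.get_position(),knob(1.575,.105),manip.get_time())
shot('top','top1')
E
```

```text
[ 0.55233636 -0.39097435 -0.35584981]
w 0.021443818435249496 26.002250611782074 [-0.11505829  0.19085947  6.56206845]
0.27 [0.5 4.2 4.7] 0.0213
0.53 [-2.1  3.5  7.6] 0.021
0.79 [-3.6  2.9  8.8] 0.0214
1.05 [-4.9  4.   8.2] 0.0214
1.31 [-6.7  2.   9.1] 0.0215
1.58 [-4.5 -5.5  8.5] 0.0212
[0.63545756 0.1124705  0.10585504] [0.63628851 0.11340182 0.105     ] 6.9167
```

```bash
python3 - <<'E'
from h import *
for q in(1.6,1.62):
    manip.servo_line(knob(q,.105),down(YAW+1.575),rate=.05); f=manip.get_contact_force();p=manip.get_position()[:2]-PIV
    print(q,np.round(f,1),'ang',np.arctan2(p[1],p[0])-YAW+np.pi/2)
    if np.hypot(*f[:2])>15:break
manip.servo_line(knob(1.575,.105),rate=.05)
manip.hold(.3)
manip.command_gripper(.05); print(manip.get_contact_force())
manip.servo_line(knob(1.575,.2),rate=.2)
manip.command_gripper(.06)
manip.move_to([*O,.2],down(YAW+np.pi/2))
c=shot('wrist','wrist1'); print(manip.get_position(),manip.get_time())
b=manip.camera('top')
img=b['image'];hsv=cv2.cvtColor(img,cv2.COLOR_RGB2HSV)
print(manip.get_ee_rot(),c['mount'])
import pickle;pickle.dump((c,manip.get_position(),manip.get_ee_rot()),open('w.pkl','wb'))
E
```

```text
1.6 [ -1.4 -18.8   7.7] ang 1.5718670758699185
[ 0.06957499 -0.18578504  0.29170503]
[ 0.53408184 -0.00276801  0.20028964] 9.7667
[-4.12571584e-01  3.11309481e+00 -1.16119598e-04] [[ 1.54579668e-03 -9.50434006e-01 -3.10922517e-01  7.98827014e-02]
 [ 9.99998638e-01  1.28950670e-03  1.02985004e-03 -1.67837144e-04]
 [-5.77867828e-04 -3.10923686e-01  9.50434705e-01 -1.19881441e-01]
 [ 0.00000000e+00  0.00000000e+00  0.00000000e+00  1.00000000e+00]]
```

View pics/wrist1.png

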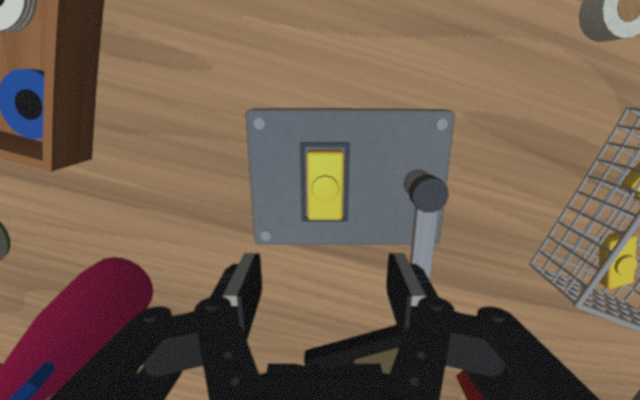

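The wrist view shows the handle open at its stop and the tag still in the cradle at (325,185), axis-aligned. I'll measure the tag, then pick it.

```bash
python3 - <<'E'
from h import *
import pickle
c,p,r=pickle.load(open('w.pkl','rb'))
T=np.eye(4);T[:3,:3]=Ro.from_rotvec(r).as_matrix();T[:3,3]=p;T=T@np.array(c['mount'])
m=cv2.inRange(cv2.cvtColor(c['image'],cv2.COLOR_RGB2HSV),(22,140,100),(35,255,255));m[:,:280]=0;m[:,370:]=0
k=max(cv2.findContours(m,0,2)[0],key=cv2.contourArea);q=cv2.boxPoints(cv2.minAreaRect(k))
P=np.array([onz(c,*x,.048,T)[:2] for x in q]);C=P.mean(0);E=P-np.roll(P,-1,0)
L=E[np.argmax(np.linalg.norm(E,axis=1))];print(C,np.linalg.norm(E,axis=1),np.arctan(L[1]/L[0]))
d=C-O;print('local',d@ex,d@ey)
assert np.hypot(*d)<.012
C=(C+O)/2
manip.servo_line([*C,.1],rate=.2)
manip.servo_line([*C,.059],rate=.08);print(manip.get_contact_force())
manip.command_gripper(0,40);print('w',manip.get_width(),manip.get_grip_force(),manip.get_contact_force())
manip.servo_line([*C,.19],rate=.12)
print('w',manip.get_width(),manip.get_grip_force(),manip.get_time())
shot('wrist','wrist2')
E
```

```text
[ 0.53007616 -0.00251304] [0.06179491 0.03006155 0.06180252 0.03215054] 0.2830612705663775
local -0.0026966989849072534 0.00123035030804916
[ 0.78060215 -0.38599228 -1.19403503]
w 0.030961607449107333 40.205923318862915 [-0.61216848 -0.15238181  5.6137036 ]
w 0.030753362622914338 39.599257707595825 12.7333
```

View pics/wrist2.png

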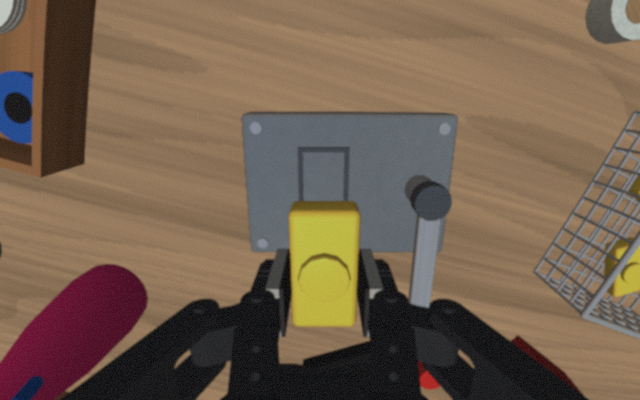

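The tag is held (31 mm). Now the basket.

```bash
python3 - <<'E'
from h import *
B=[.486,.331]
manip.move_to([*B,.2],down(-.11))
print('w',manip.get_width())
manip.servo_line([*B,.07],rate=.12);print(manip.get_contact_force())
manip.command_gripper(.05);manip.hold(.3)
manip.servo_line([*B,.2],rate=.15);manip.hold(.3)
print(manip.get_width(),manip.get_contact_force(),manip.get_time())
shot('wrist','wrist3')
E
```

```text
w 0.031195842436265452
[-0.97146966  0.4251322  -0.69512179]
0.049873692397407535 [0.00319664 0.53174455 0.88153575] 18.1333
```

View pics/wrist3.png

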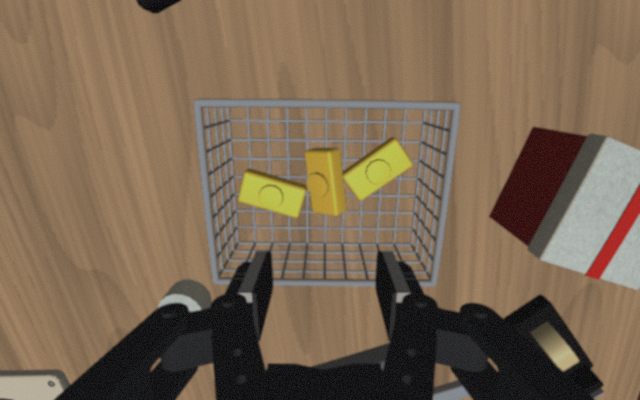

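The tag lies in the basket at (323,182), on its side between the two used tags and well below the rim. Now I'll close the handle.

```bash
python3 - <<'E'
from h import *
Q=1.571
manip.command_gripper(.06,25)
manip.move_to(knob(Q,.2),down(YAW+Q))
manip.servo_line(knob(Q,.105),rate=.15)
manip.command_gripper(0,25);print('w',manip.get_width(),manip.get_contact_force())
turn(Q,0.0)
for q in(-.02,-.04):
    f=manip.get_contact_force()
    if -f[1]*1<-15 or np.hypot(*f[:2])>15:break
    manip.servo_line(knob(q,.105),down(YAW),rate=.05);p=manip.get_position()[:2]-PIV
    print(q,manip.get_contact_force(),np.arctan2(p[1],p[0])-YAW+np.pi/2)
manip.servo_line(knob(0,.105),rate=.05)
manip.hold(.2);manip.command_gripper(.05)
manip.servo_line(knob(0,.25),rate=.2)
manip.move_to([.35,.15,.3],down(YAW));manip.hold(.3)
print(manip.get_contact_force(),manip.get_time())
b=shot('top','top2');img=b['image'][110:280,90:330,::-1]
cv2.imwrite('pics/end.png',cv2.resize(img,(720,510),interpolation=2))
E
```

```text
w 0.021187705888450606 [-0.62254435 -1.39847456  5.98593915]
1.31 [-0.3 -2.   6.2] 0.021
1.05 [-1.  -1.6  6.4] 0.0213
0.79 [-0.1 -0.2  5.7] 0.0213
0.52 [ 0.8 -2.3  6.1] 0.0209
0.26 [ 1.7 -5.   6.2] 0.0212
0.0 [ 1.6 -8.6  5.7] 0.0211
-0.02 [ 3.90533254 -8.05445172  5.22305821] -0.00445246587674486
-0.04 [ 7.65173136 -5.37481052  1.9751906 ] -0.01597468432064142
[ 0.01857014 -0.37605841 -0.69844364] 27.8917
```

View pics/end.png

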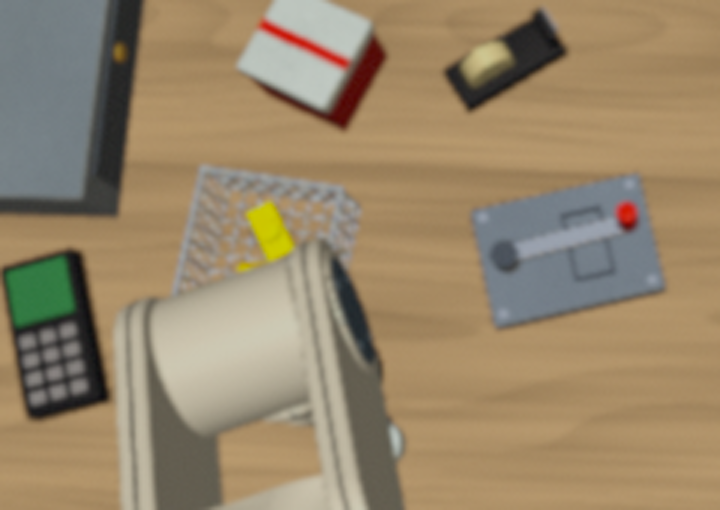

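The handle is closed: the knob is back at top (299,181), and the reaction force rose at the stop. The cradle is empty and the bystanders haven't moved.

```bash
python3 -c "
from rig import manip
print(manip.sign_off())"
```

```text
the job is handed in; nothing more can be done
None
```

I opened the handle to its stop, put the tag in the wire basket, turned the handle back to its closed stop and handed the job in at about 28 s; sign-off returned no verdict.

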